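# Swap packs at the charger: press one home, pinch the other out

## Task

A flat battery pack has just been dropped into the two-bay charger but still stands proud of its bay: first press it straight down until it is fully home and its catches have snapped in. Then squeeze together the front and back catches of the other pack, the charged one that was fully seated from the start, lift it straight out, and finish while still holding it by the squeezed catches, upright and still, with its foot at least 5 cm above the top of the charger, ready for the drill. Leave the drill, the violin and the little plane where they are.

Things in the scene. Friction and masses are not known exactly. Their poses are not given: they have to be found in the camera images.
- charger: Grey two-bay battery charger screwed to the bench, 120 (x) x 180 (y) x 62 mm high; origin at the centre of its underside, z up. Bay centres at its own y = +45 and -45 mm (which bay holds which pack varies), each a mouth 40 (x) x 42 (y) mm in the flat deck at z = 62 mm, over a 54 mm deep well. The packs' catches hook under the mouth's 6 mm thick edges on its -x and +x sides.
- seated_pack: Black battery pack fully seated at the start, the one to take out; 0.2 to 0.35 kg. Origin at the centre of its stem's foot, axes along the charger's. Stem 38 (x) x 40 (y) mm, z 0 to 44, is in the well with 1 mm play all round; head 43 (x) x 54 (y) mm, z 44 to the flat top at 94 mm, stands outside. Fully home the head lies on the deck: origin 18 mm, top 112 mm above the bench.
- proud_pack: Second pack, same size and frame, in the other bay. At the start it stands about 16 mm proud (origin about 34 mm, top about 128 mm above the bench), its catch teeth resting on the mouth's edges. A straight push of 5 to 12 N on its top (up to 25 N is safe) takes it down; the teeth slide in by themselves and snap out under the edges when it is fully home (origin 18 mm, top 112 mm above the bench).
- seated_front_pad (a point): Middle of the outer face of the seated pack's front (-x) catch: a sprung, ribbed grey thumb pad 30 mm wide (y) and 32 mm high, its middle 74 mm above the pack's origin (92 mm above the bench while seated), its face 29 mm from the pack's axis at rest. 58 mm over front and back pads at rest, 46 mm with both fully in; the head between them is 43 mm.
- seated_back_pad (a point): The same point of the other, back (+x) catch. A tooth low on each catch hooks under the deck's edge: the pack cannot be pulled out until both catches are squeezed in by at least 4.5 mm.
- seated_front (a joint): Seated pack's front catch: 0 m at rest, grows as it is squeezed in, 0.006 m fully in. Its spring pushes back with about 2.5 N at rest and 4.3 N fully in.
- seated_back (a joint): Seated pack's back catch, the same.
- proud_front (a joint): Proud pack's front catch: 0 m with the tooth out (resting or snapped in), up to 0.006 m while it slides past the mouth's edge; same spring.
- proud_back (a joint): Proud pack's back catch, the same.
- drill: Green cordless drill driver lying on its side on the bench, no battery in it, about 190 x 160 x 52 mm. Bystander.
- violin: Unvarnished violin lying on its back, 0.58 m long, 0.21 m wide, 60 mm high, left of the charger. Bystander.
- finger_plane: Small brass finger plane with a wooden knob, 46 x 22 x 30 mm, on the bench beyond the charger. Bystander.
Not all that is in view belongs to the job. Leave any orange look-alike of the proud_pack alone. What is shaped like the charger but purple is not meant.

How it is judged:
By the outcome, as a careful person would: the job done as asked, in the order asked, and still so for the second after the job is handed in, while the arm keeps its last pose, push and grip.
It also fails if it takes over 40 s, if anything falls off the work surface, if the arm or the gripper's body presses on something with over 40 N, if the wrist force passes 120 N, or if a joint passes its speed limit or range.

## Robot

A 6-joint arm with a two-finger parallel gripper is mounted at the origin on the work surface. World frame = base frame: x ahead of the robot, y to its left, z up, the work surface at z = 0. Lengths are in m, angles in degrees, forces in N, time in s.
With the tool pointing down it reaches from about 0.4 to 0.825 m from the base axis. Payload 7 kg.
Tool frame: the origin (TCP) lies at the very end of the fingers, on their centre line; the grasp point (between the pads) lies 19 mm behind it (r.grip_depth is the distance from the TCP to the grasp point, in m); z points along the fingers, y is the line along which they close (so a half turn about z gives the same grasp; the last joint's range is limited). The gripper opens to 88 mm and grips with 3 to 60 N. Pads are 19 mm wide; open, the fingers measure 130 mm over their backs; the gripper's body (78 mm by 193 mm) begins 47 mm behind the grasp point.
Start: joints at [-58.092, 20.546, 0.682, 0, -70.136, -16.507], TCP at [0.179, -0.651, 0.201] pointing down, gripper open.
Joint ranges: [-176.03, 176.03], [-82.01, 121.73], [-58.28, 71.71], [-173.87, 95.51], [-174.79, -0.11], [-173.66, 173.66]. Speed limits (degrees/s): [136.94, 136.94, 172.46, 180, 180, 180].

## Interface

Orientations are given as [roll, pitch, yaw] about the fixed x, y, z axes, in that order (R = Rz(yaw) Ry(pitch) Rx(roll)).
In Python, from plant import r gives the robot as it stands.
- The arm moves only by the tool play_rows, never from a script. Its argument "rows" is a list that holds one entry, the list of rows, each a list of 5 numbers: the closure, from 0 (fully open) to 1 (shut), then the shift along the tool's x, y, z each as a share of 0.5 m, from -1 to 1, then the turn about the tool's z as a share of 1.5 rad, from -1 to 1. A call has exactly 8 rows; each row is the pose to reach, as a shift and turn from the pose commanded when the call began, along the tool's axes at that moment; what a row does not reach only later rows make up. A row lasts 1/12 s, in which the tool goes at most 41.7 mm and 7.16 degrees, less where a joint would pass 70% of its speed; a pose out of reach is approached as far as the arm can. A call with a number of a shift or a turn outside -1 to 1 is refused whole. A call with a gripper value outside its range is refused whole. The fingers move at their own pace and stop on an object; "squeeze" is the grip in N (left out, the last holds). Time passes only in rows, so rows that repeat a pose let the fingers close, or fill a call up. It gives the time, the measured TCP pose, the force, the opening and the grip force at its end, in the units of the state.
- r.get_state(): the state, without advancing time (a new reading comes with each control period).
- r.capture(name): name is "scene" or "top" or "wrist"; returns the picture (420x560x3 uint8, red, green, blue); there is no depth.
- r.camera_info(name): a dict with "fovy" (degrees; the focal length in pixels is half the picture's height over the tangent of half this angle, whatever the lens; pixels are square), "cx", "cy" (the principal point, pixels), "pose" (4x4, takes a point from camera to world coordinates). Camera axes: x right, y down, z forward; pixel columns grow to the right and rows downward; lengths in m; the calibration is good to about 2 mm. The wrist camera is an equidistant fisheye: a pixel r from the principal point sees the ray r / f radians off the axis. A picture is of the moment at which its call begins: read the wrist's pose just before it. camera_info takes no time and is no camera call; for the wrist camera it gives the pose at the moment of the call.
- r.close_job(): hands the job in; it is judged then, once.
The state is a dict: "time_s": time; "joints": joint angles; "qd": joint speeds; "joint_torque": joint torques, N m; "tcp_pos": TCP position; "eef_rot": TCP orientation; "contact_force": force on the tool from outside, world axes, zero at the start; "moment": the same for the moment, N m; "gripper_width": finger opening in m; "gripper_force": force on a finger pad.
Only numpy, scipy, OpenCV 4.12 (cv2) and the standard library are available. Lean on these libraries where they do the work, as an engineer would, in place of code of your own. Each camera call takes 0.05 s, during which the arm holds its last target. There are 200 camera calls.

## Working session

There is one attempt and no reset: what is moved stays moved. The work goes in short steps, Python scripts to look and compute and a tool call to move; the robot and the scene stay as the last step left them, time stands still between calls to the robot, and variables do not carry over. Pictures are saved under pics/ and viewed, at most 10 in all, crops included, and the job is handed in when it is done.

Besides the shell and the picture viewer there is one more tool, called after ">>>" by a JSON object that holds its "api" and its "payload", one argument or row to a line. play_rows: Moves the arm, as the interface text tells. Its arguments: {"type":"object","properties":{"rows":{"type":"array","items":{"type":"array","items":{"type":"array","items":{"type":"number"}}}},"squeeze":{"type":"number"}},"required":["rows"]}

```bash
ls; mkdir -p pics; python3 - <<'E'
from plant import r
import cv2,numpy as np
for n in("scene","top"):
    im=r.capture(n); cv2.imwrite(f"pics/{n}0.png",im[:,:,::-1]); i=r.camera_info(n); print(n,i["fovy"],i["cx"],i["cy"],np.round(i["pose"],3).tolist())
s=r.get_state();print(s)
E
```

```text
pics
scene 56.232071652848894 282.8759047574752 203.15690753710686 [[0.657, 0.591, -0.469, 1.122], [0.754, -0.528, 0.391, -0.485], [-0.016, -0.61, -0.792, 1.076], [0.0, 0.0, 0.0, 1.0]]
top 43.659870117087685 266.50454276806335 210.67737846756094 [[-0.003, -0.995, 0.096, 0.421], [-1.0, 0.004, 0.014, -0.01], [-0.014, -0.096, -0.995, 1.368], [0.0, 0.0, 0.0, 1.0]]
{'time_s': 0.1, 'joints': array([-5.80918414e+01,  2.05857625e+01,  6.38824863e-01, -1.69202341e-02,
       -7.01370615e+01, -1.65068977e+01]), 'qd': array([-0.06384196, -0.13101709,  0.12976227,  0.06087597,  0.04922106,
        0.03434765]), 'joint_torque': array([-3.44963664e-03, -5.84161341e+01,  2.93748182e+01,  7.01553985e+00,
        1.01635771e-02, -6.36608070e-05]), 'tcp_pos': array([ 0.17909898, -0.65030458,  0.20053519]), 'eef_rot': array([ 1.79914943e+02, -8.61729917e-03, -1.64604493e+02]), 'contact_force': array([-0.34638268, -0.1029035 ,  0.38514047]), 'moment': array([ 0.0070512 ,  0.07596334, -0.00014785]), 'gripper_force': 0.0, 'gripper_width': 0.08760714311973793}
```

View pics/scene0.png

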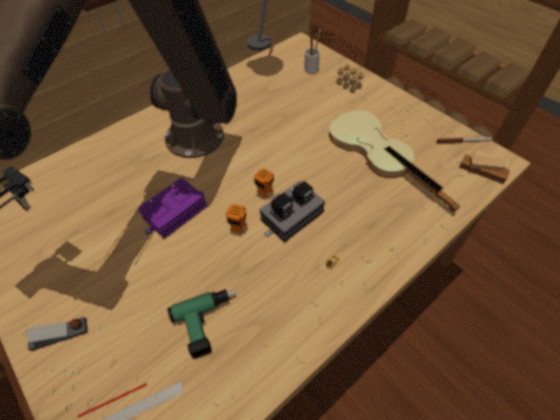

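View pics/top0.png

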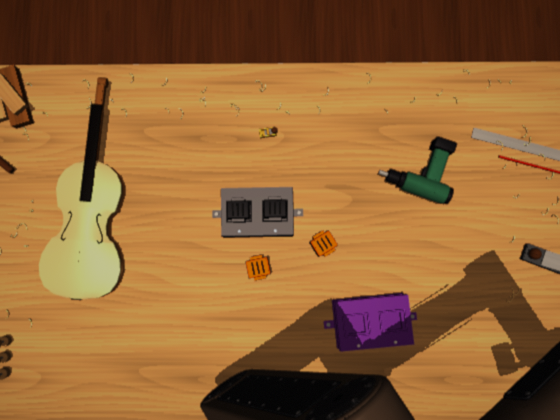

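The scene view shows the grey charger near (292,208) with two black packs. In the top view it is near (257,212), with packs at (238,210) and (275,209). There are orange decoys below it and a purple look-alike at (373,322). I'll zoom in on the charger.

```bash
cat > h.py <<'E'
import numpy as np,cv2
from plant import r
def ray(n,uv,info=None):
    i=info or r.camera_info(n);f=210/np.tan(np.radians(i["fovy"]/2));T=np.array(i["pose"])
    x,y=(uv[0]-i["cx"]),(uv[1]-i["cy"])
    if n=="wrist":
        p=np.hypot(x,y);a=p/f;d=np.array([np.sin(a)*x/p,np.sin(a)*y/p,np.cos(a)])
    else: d=np.array([x/f,y/f,1])
    return T[:3,3],T[:3,:3]@d
def at(n,uv,z,info=None):
    o,d=ray(n,uv,info);return o+d*(z-o[2])/d[2]
def proj(n,p,info=None):
    i=info or r.camera_info(n);f=210/np.tan(np.radians(i["fovy"]/2));T=np.array(i["pose"])
    c=T[:3,:3].T@(np.array(p)-T[:3,3])
    if n=="wrist":
        q=np.hypot(c[0],c[1]);a=np.arctan2(q,c[2]);return i["cx"]+f*a*c[0]/q,i["cy"]+f*a*c[1]/q
    return i["cx"]+f*c[0]/c[2],i["cy"]+f*c[1]/c[2]
E
python3 - <<'E'
from h import *
t=cv2.imread("pics/top0.png");s=cv2.imread("pics/scene0.png")
a=cv2.resize(t[175:250,205:310],None,fx=5,fy=5,interpolation=cv2.INTER_CUBIC)
b=cv2.resize(s[170:245,245:340],None,fx=2.75*5/2.75,fy=5,interpolation=cv2.INTER_CUBIC)
b=cv2.resize(b,(275*1,217)) if 0 else b
cv2.imwrite("pics/a.png",np.clip(a*1.5,0,255).astype('uint8'));cv2.imwrite("pics/b.png",np.clip(b*2.,0,255).astype('uint8'))
E
```

```text
(no output)
```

View pics/a.png

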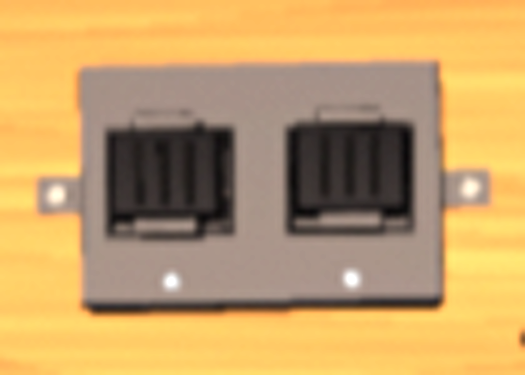

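View pics/b.png

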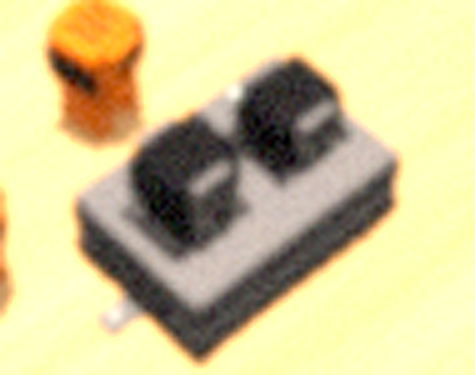

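The enhanced crops show the charger's deck corners in the top crop at about (82,68), (438,62), (440,300) and (85,305). The white LEDs on the -x side are at (171,281) and (351,279). Next I'll compute the charger pose and work out which pack stands proud.

```bash
python3 - <<'E'
from h import *
c=np.array([(82,68),(438,62),(440,300),(85,305)])/5+[205,175]
P=np.array([at("top",u,.062) for u in c]);print(P.round(4))
C=P.mean(0);e=(P[0]-P[1]+P[3]-P[2]);print("C",C,"yaw",np.degrees(np.arctan2(-e[0],e[1])),"sz",np.linalg.norm(P[0]-P[1]),np.linalg.norm(P[0]-P[3]))
yaw=np.arctan2(-e[0],e[1]);R=np.array([[np.cos(yaw),-np.sin(yaw)],[np.sin(yaw),np.cos(yaw)]])
for y in(.045,-.045):
  for z in(.112,.128):
    for n,o,k in(("top",(205,175),5),("scene",(245,170),5)):
      print(y,z,n,[tuple(np.round((np.array(proj(n,[*(C[:2]+R@[dx,y+dy]),z]))-o)*k).astype(int)) for dx,dy in((.0215,.027),(.0215,-.027),(-.0215,-.027),(-.0215,.027))])
print(R)
E
```

```text
[[ 0.6035  0.1216  0.062 ]
 [ 0.6057 -0.0574  0.062 ]
 [ 0.4861 -0.0575  0.062 ]
 [ 0.4842  0.1195  0.062 ]]
C [0.54490085 0.03154174 0.062     ] yaw 0.6523364584741476 sz 0.17910042956240177 0.11930638096221781
0.045 0.112 top [(np.int64(108), np.int64(131)), (np.int64(220), np.int64(130)), (np.int64(221), np.int64(219)), (np.int64(109), np.int64(220))]
0.045 0.112 scene [(np.int64(337), np.int64(85)), (np.int64(276), np.int64(129)), (np.int64(229), np.int64(90)), (np.int64(291), np.int64(47))]
0.045 0.128 top [(np.int64(105), np.int64(128)), (np.int64(218), np.int64(126)), (np.int64(219), np.int64(216)), (np.int64(106), np.int64(218))]
0.045 0.128 scene [(np.int64(338), np.int64(68)), (np.int64(276), np.int64(113)), (np.int64(229), np.int64(74)), (np.int64(291), np.int64(31))]
-0.045 0.112 top [(np.int64(295), np.int64(129)), (np.int64(407), np.int64(127)), (np.int64(408), np.int64(216)), (np.int64(296), np.int64(217))]
-0.045 0.112 scene [(np.int64(233), np.int64(160)), (np.int64(168), np.int64(207)), (np.int64(122), np.int64(166)), (np.int64(187), np.int64(120))]
-0.045 0.128 top [(np.int64(294), np.int64(125)), (np.int64(407), np.int64(123)), (np.int64(409), np.int64(213)), (np.int64(295), np.int64(215))]
-0.045 0.128 scene [(np.int64(233), np.int64(144)), (np.int64(167), np.int64(191)), (np.int64(121), np.int64(150)), (np.int64(187), np.int64(104))]
[[ 0.99993519 -0.01138517]
 [ 0.01138517  0.99993519]]
```

The -y pack looks proud in both views, because its corners sit higher up the image than the seated prediction. I'll move over the charger and confirm with the wrist camera.

>>> {"api": "play_rows", "payload": {
  "rows": [
    [[0, -0.06, 0.06, -0.01, -0.06], [0, -0.12, 0.12, -0.02, -0.12], [0, -0.175, 0.18, -0.04, -0.18], [0, -0.23, 0.24, -0.06, -0.24], [0, -0.285, 0.3, -0.08, -0.3], [0, -0.34, 0.36, -0.1, -0.36], [0, -0.4, 0.42, -0.1, -0.42], [0, -0.45, 0.475, -0.1, -0.48]]
  ]
}}

```text
time_s: 0.77
tcp_pos: [0.3338, -0.3604, 0.252]
eef_rot: [-179.9, 0.0, -123.1]
contact_force: [1.0, 0.3, -0.4]
gripper_width: 0.0875
gripper_force: 0.0
```

```bash
cat > go.py <<'E'
import sys
from h import *
from scipy.spatial.transform import Rotation as Ro
def go(p,yaw=-89.35):
    s=r.get_state();R=Ro.from_euler("xyz",s["eef_rot"],degrees=True).as_matrix()
    d=R.T@(np.array(p)-s["tcp_pos"]);t=-np.radians((yaw-s["eef_rot"][2]+180)%360-180)
    print(s["time_s"],s["tcp_pos"].round(4),s["eef_rot"].round(2),"F",s["contact_force"].round(1),"shares",(d/.5).round(4),(t/1.5).round(4))
if __name__=="__main__": go([float(v) for v in sys.argv[1:4]])
E
python3 go.py .545 .0315 .25
```

```text
0.7667 [ 0.3338 -0.3604  0.252 ] [-1.7992e+02  1.0000e-02 -1.2311e+02] F [ 1.   0.3 -0.4] shares [-0.8873  0.0743  0.004 ] -0.3928
```

>>> {"api": "play_rows", "payload": {
  "rows": [
    [[0, -0.08, 0.01, 0, -0.06], [0, -0.16, 0.02, 0, -0.12], [0, -0.24, 0.03, 0, -0.18], [0, -0.32, 0.03, 0, -0.24], [0, -0.4, 0.04, 0, -0.3], [0, -0.48, 0.04, 0, -0.36], [0, -0.56, 0.05, 0, -0.39], [0, -0.64, 0.055, 0, -0.39]]
  ]
}}

```text
time_s: 1.43
tcp_pos: [0.4862, -0.0775, 0.2514]
eef_rot: [-180.0, 0.0, -89.6]
contact_force: [1.4, -0.6, -1.1]
gripper_width: 0.0874
gripper_force: 0.0
```

```bash
python3 go.py .545 .0315 .25
```

```text
1.4333 [ 0.4862 -0.0775  0.2514] [-1.7999e+02  1.0000e-02 -8.9630e+01] F [ 1.4 -0.6 -1.1] shares [-0.2172 -0.1191  0.0029] -0.0033
```

>>> {"api": "play_rows", "payload": {
  "rows": [
    [[0, -0.06, -0.03, 0, -0.002], [0, -0.12, -0.06, 0, -0.003], [0, -0.17, -0.09, 0, -0.003], [0, -0.2, -0.115, 0, -0.003], [0, -0.205, -0.118, 0, -0.003], [0, -0.205, -0.118, 0, -0.003], [0, -0.205, -0.118, 0, -0.003], [0, -0.205, -0.118, 0, -0.003]]
  ]
}}

```text
time_s: 2.1
tcp_pos: [0.5441, 0.0223, 0.2513]
eef_rot: [180.0, -0.0, -89.6]
contact_force: [-0.0, -0.3, 0.2]
gripper_width: 0.0877
gripper_force: 0.0
```

```bash
python3 - <<'E'
from h import *
from go import go
go([.545,.0315,.25])
i=r.camera_info("wrist");im=r.capture("wrist");cv2.imwrite("pics/w1.png",im[:,:,::-1])
print(i["fovy"],np.round(i["pose"],3).tolist())
np.save("w1.npy",i["pose"])
print([np.round(proj("wrist",[.545,y,z],i)) for y in(.0765,-.0135) for z in (.112,.128)])
E
```

```text
2.1 [0.5441 0.0223 0.2513] [179.98  -0.   -89.61] F [-0.  -0.3  0.2] shares [-0.0183 -0.0019  0.0026] -0.003
65.70646984690485 [[-1.0, -0.006, -0.002, 0.544], [-0.006, 0.955, 0.296, -0.058], [-0.0, 0.296, -0.955, 0.434], [0.0, 0.0, 0.0, 1.0]]
[array([280., 241.]), array([280., 247.]), array([280., 157.]), array([280., 160.])]
```

View pics/w1.png

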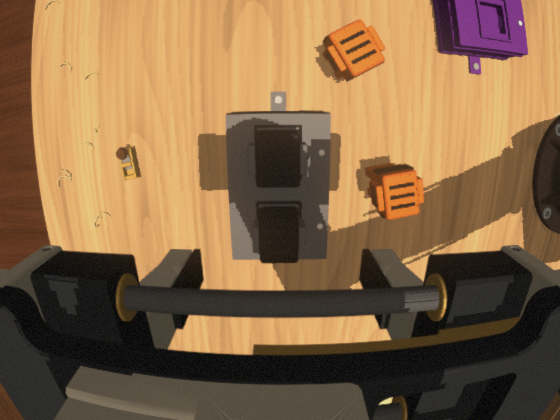

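The wrist view has the charger at (279,185), with the -y pack at (278,155) and the +y pack at (279,232). The fingers are at (175,290) and (385,290). I'll enlarge the packs and print the predicted top corners.

```bash
python3 - <<'E'
from h import *
im=cv2.imread("pics/w1.png");c=im[100:270,215:345]
g=cv2.LUT(c,np.array([min(255,int(255*(v/255)**.45)) for v in range(256)],np.uint8))
cv2.imwrite("pics/w1c.png",cv2.resize(g,None,fx=3.5,fy=3.5,interpolation=cv2.INTER_CUBIC))
i=r.camera_info("wrist");i["pose"]=np.load("w1.npy")
R=np.array([[1,-.0114],[.0114,1]]);C=np.array([.5449,.0315])
for y in(.045,-.045):
  for z in(.062,.112,.128):
    print(y,z,[tuple(int(v) for v in np.round((np.array(proj("wrist",[*(C+R@[dx,y+dy]),z],i))-(215,100))*3.5)) for dx,dy in((.0215,.027),(.0215,-.027),(-.0215,-.027),(-.0215,.027))])
print("deck",[[int(v) for v in (np.array(proj("wrist",[*(C+R@[dx,dy]),.062],i))-(215,100))*3.5] for dx in(-.06,.06) for dy in(-.09,.09)])
E
```

```text
0.045 0.062 [(169, 510), (165, 365), (291, 364), (290, 510)]
0.045 0.112 [(161, 573), (156, 411), (300, 411), (297, 573)]
0.045 0.128 [(158, 597), (153, 429), (303, 428), (300, 596)]
-0.045 0.062 [(163, 261), (160, 98), (293, 98), (292, 260)]
-0.045 0.112 [(153, 293), (150, 107), (303, 106), (301, 293)]
-0.045 0.128 [(149, 306), (145, 110), (306, 109), (305, 305)]
deck [[411, 44], [394, 553], [41, 46], [64, 555]]
```

View pics/w1c.png

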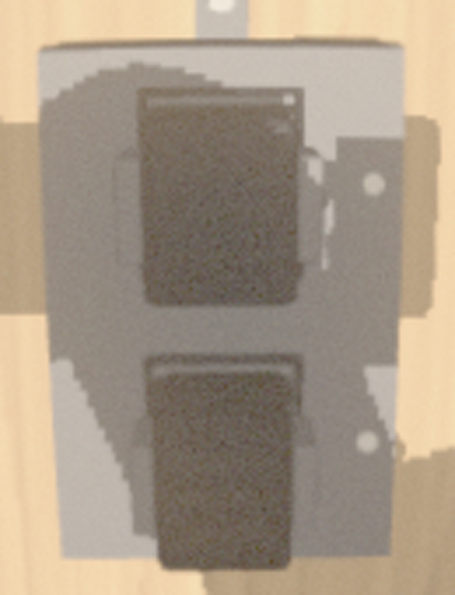

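The -y pack's top spans 163 px in the crop (161 predicted if proud), and the +y pack's lower edge is at 570 (573 predicted if seated). So the -y pack is the proud one. I'll close the fingers and go above it.

>>> {"api": "play_rows", "payload": {
  "rows": [
    [[1, 0.035, -0.003, 0.02, -0.003], [1, 0.07, -0.003, 0.06, -0.003], [1, 0.072, -0.003, 0.1, -0.003], [1, 0.072, -0.003, 0.14, -0.003], [1, 0.072, -0.003, 0.18, -0.003], [1, 0.072, -0.003, 0.21, -0.003], [1, 0.072, -0.003, 0.21, -0.003], [1, 0.072, -0.003, 0.21, -0.003]]
  ],
  "squeeze": 10
}}

```text
time_s: 2.82
tcp_pos: [0.5459, -0.0137, 0.1464]
eef_rot: [179.9, -0.0, -89.4]
contact_force: [0.1, -0.6, 1.1]
gripper_width: 0.0397
gripper_force: 0.0
```

```bash
python3 go.py .546 -.0135 .128
```

```text
2.8167 [ 0.5459 -0.0137  0.1464] [ 1.7995e+02 -3.0000e-02 -8.9360e+01] F [ 0.1 -0.6  1.1] shares [-0.0005 -0.0001  0.0369] -0.0001
```

>>> {"api": "play_rows", "payload": {
  "rows": [
    [[1, 0, 0, 0, 0], [1, 0, 0, 0, 0], [1, 0, 0, 0.005, 0], [1, 0, 0, 0.01, 0], [1, 0, 0, 0.015, 0], [1, 0, 0, 0.02, 0], [1, 0, 0, 0.025, 0], [1, 0, 0, 0.03, 0]]
  ]
}}

```text
time_s: 3.48
tcp_pos: [0.5464, -0.0129, 0.131]
eef_rot: [180.0, -0.0, -89.3]
contact_force: [-0.7, 1.1, -0.4]
gripper_width: 0.0007
gripper_force: 0.0
```

>>> {"api": "play_rows", "payload": {
  "rows": [
    [[1, 0, 0, 0.003, 0], [1, 0, 0, 0.006, 0], [1, 0, 0, 0.009, 0], [1, 0, 0, 0.012, 0], [1, 0, 0, 0.015, 0], [1, 0, 0, 0.018, 0], [1, 0, 0, 0.02, 0], [1, 0, 0, 0.022, 0]]
  ]
}}

```text
time_s: 4.15
tcp_pos: [0.5465, -0.0129, 0.1203]
eef_rot: [180.0, -0.0, -89.3]
contact_force: [0.0, 0.5, 0.1]
gripper_width: 0.0004
gripper_force: 0.0
```

There's no contact force at z = 0.120, which I didn't expect. I'll look before going further.

```bash
python3 - <<'E'
from h import *
from go import go
go([.546,-.0135,.112])
def g(c,k): return cv2.resize(cv2.LUT(c,np.array([min(255,int(255*(v/255)**.5)) for v in range(256)],np.uint8)),None,fx=k,fy=k,interpolation=cv2.INTER_CUBIC)
s=r.capture("scene")[:,:,::-1];w=r.capture("wrist")[:,:,::-1]
a=g(s[150:250,235:345],3.5);b=g(w[90:290,200:360],2.5)
h=max(a.shape[0],b.shape[0])
o=np.zeros((h,a.shape[1]+b.shape[1],3),np.uint8);o[:a.shape[0],:a.shape[1]]=a;o[:b.shape[0],a.shape[1]:]=b
cv2.imwrite("pics/p2.png",o)
E
```

```text
4.15 [ 0.5465 -0.0129  0.1203] [180.    -0.   -89.32] F [0.  0.5 0.1] shares [0.0011 0.0009 0.0165] 0.0004
```

View pics/p2.png

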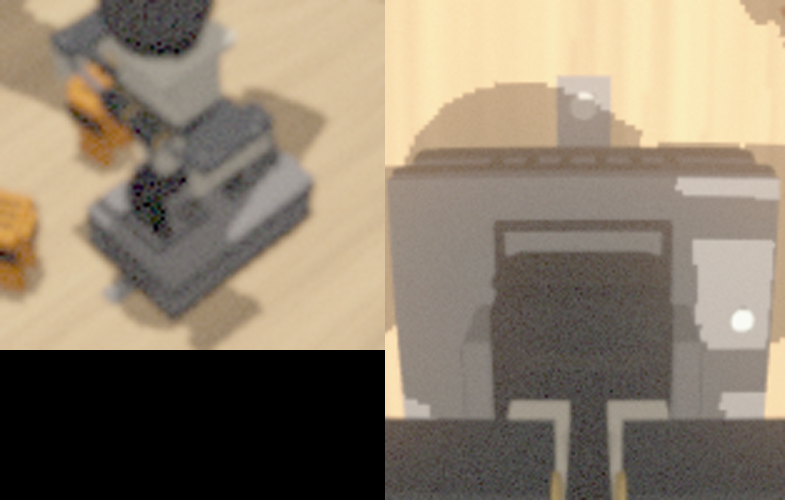

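The scene half shows the fingers above the near pack, and the wrist half shows that pack's face at (585,330) in the frame at (500-670,220). It could already be low, so I'll probe gently lower and watch the force.

>>> {"api": "play_rows", "payload": {
  "rows": [
    [[1, 0, 0, 0.002, 0], [1, 0, 0, 0.004, 0], [1, 0, 0, 0.006, 0], [1, 0, 0, 0.008, 0], [1, 0, 0, 0.009, 0], [1, 0, 0, 0.01, 0], [1, 0, 0, 0.01, 0], [1, 0, 0, 0.01, 0]]
  ]
}}

```text
time_s: 4.92
tcp_pos: [0.5465, -0.0129, 0.1153]
eef_rot: [180.0, -0.0, -89.3]
contact_force: [-0.5, -1.3, -0.2]
gripper_width: 0.0004
gripper_force: 0.0
```

```bash
python3 - <<'E'
from h import *
from go import go
go([.546,-.0135,.112])
i=r.camera_info("wrist")
for z in(.062,.112,.128):
  print(z,[np.round((np.array(proj("wrist",[.546+x,-.0135-.027,z],i))-(200,90))*2.5+(385,0)) for x in(.0215,-.0215)])
print([np.round((np.array(proj("wrist",[.546,-.0585,z],i))-(200,90))*2.5+(385,0)) for z in(.062,)])
E
```

```text
4.9167 [ 0.5465 -0.0129  0.1153] [180.    -0.   -89.31] F [-0.5 -1.3 -0.2] shares [0.0012 0.001  0.0067] 0.0005
0.062 [array([518., 235.]), array([662., 237.])]
0.112 [array([500., 281.]), array([680., 283.])]
0.128 [array([493., 300.]), array([688., 303.])]
[array([590., 176.])]
```

The outline now fits a top at about 0.112, so the pack may have dropped home during the descent. I'll press further to a firm push to make sure.

>>> {"api": "play_rows", "payload": {
  "rows": [
    [[1, 0, 0, 0.002, 0], [1, 0, 0, 0.004, 0], [1, 0, 0, 0.006, 0], [1, 0, 0, 0.008, 0], [1, 0, 0, 0.009, 0], [1, 0, 0, 0.01, 0], [1, 0, 0, 0.01, 0], [1, 0, 0, 0.01, 0]]
  ]
}}

```text
time_s: 5.58
tcp_pos: [0.5465, -0.0129, 0.1104]
eef_rot: [-180.0, -0.0, -89.3]
contact_force: [-0.0, 0.3, 0.8]
gripper_width: 0.0007
gripper_force: 0.0
```

```bash
python3 - <<'E'
from h import *
def g(c,k): return cv2.resize(cv2.LUT(c,np.array([min(255,int(255*(v/255)**.4)) for v in range(256)],np.uint8)),None,fx=k,fy=k,interpolation=cv2.INTER_CUBIC)
s=r.capture("scene")[:,:,::-1];w=r.capture("wrist")[:,:,::-1]
a=g(s[165:245,250:330],5);b=g(w[160:320,200:360],2.5)
cv2.imwrite("pics/p3.png",np.hstack([a,b]))
for n,o,k in(("scene",(250,165),5),):
  for z in(.112,.128): print(z,[np.round((np.array(proj(n,[.546+x,-.0135+y,z]))-o)*k) for x,y in((.0215,.027),(.0215,-.027),(-.0215,-.027))])
  print("tcp",np.round((np.array(proj(n,[.5465,-.0129,.1104]))-o)*k))
print("tcp w",np.round((np.array(proj("wrist",[.5465,-.0129,.1104]))-(200,160))*2.5+(400,0)))
E
```

```text
0.112 [array([209., 186.]), array([143., 233.]), array([ 98., 191.])]
0.128 [array([209., 170.]), array([142., 217.]), array([ 96., 175.])]
tcp [155. 190.]
tcp w [602. 219.]
```

View pics/p3.png

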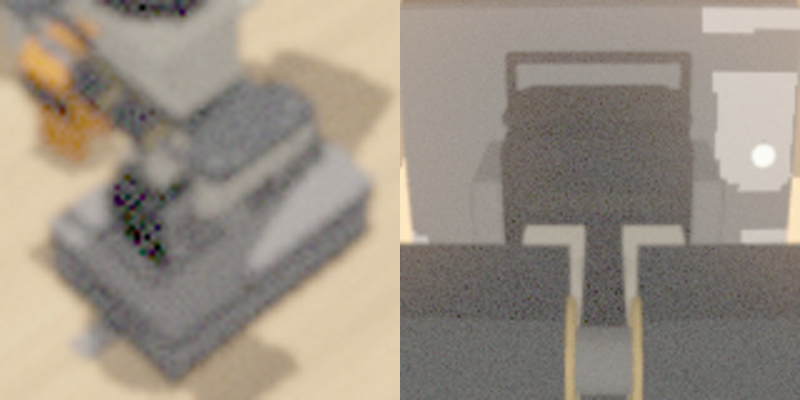

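Both halves show the closed fingertips at about (603,225) in the wrist half, against the black pack, and the gripper body hides the far pack in the scene half. There's still no force, so I'll keep probing in small steps.

>>> {"api": "play_rows", "payload": {
  "rows": [
    [[1, 0, 0, 0.001, 0], [1, 0, 0, 0.002, 0], [1, 0, 0, 0.003, 0], [1, 0, 0, 0.004, 0], [1, 0, 0, 0.005, 0], [1, 0, 0, 0.006, 0], [1, 0, 0, 0.006, 0], [1, 0, 0, 0.006, 0]]
  ]
}}

```text
time_s: 6.35
tcp_pos: [0.5464, -0.0129, 0.1073]
eef_rot: [180.0, -0.0, -89.3]
contact_force: [0.9, 1.0, 0.2]
gripper_width: 0.0001
gripper_force: 0.0
```

```bash
python3 - <<'E'
from h import *
from go import go
go([.546,-.0135,.112]);s=r.get_state();print(s["joint_torque"].round(2),s["moment"].round(2))
E
```

```text
6.35 [ 0.5464 -0.0129  0.1073] [179.99  -0.   -89.31] F [0.9 1.  0.2] shares [ 0.0011  0.0009 -0.0094] 0.0004
[-0.000e+00 -4.398e+01  2.512e+01  6.000e+00  1.000e-02 -0.000e+00] [ 0.1   0.12 -0.02]
```

```bash
python3 - <<'E'
from h import *
t=r.get_state()["tcp_pos"]
for dy in(0,-.0095,-.011):
  print(dy,[(dz,np.round(proj("wrist",t+[0,dy,dz]),1)) for dz in(0,.005,.01,.015,.02)])
w=r.capture("wrist");cv2.imwrite("pics/w4.png",w[:,:,::-1])
c=w[200:310,220:340,::-1]
cv2.imwrite("pics/w4c.png",cv2.resize(cv2.LUT(np.ascontiguousarray(c),np.array([min(255,int(255*(v/255)**.4)) for v in range(256)],np.uint8)),None,fx=5,fy=5,interpolation=cv2.INTER_CUBIC))
i=r.camera_info("wrist")
for z in(.062,.078,.096,.112,.128): print(z,[np.round(proj("wrist",[.546+x,-.0135-.027,z],i),1) for x in(.0215,-.0215)])
E
```

```text
0 [(0, array([280.7, 247.4])), (0.005, array([280.7, 250.7])), (0.01, array([280.7, 254.3])), (0.015, array([280.7, 258. ])), (0.02, array([280.7, 261.8]))]
-0.0095 [(0, array([280.9, 233. ])), (0.005, array([280.9, 236.1])), (0.01, array([280.9, 239.3])), (0.015, array([280.9, 242.7])), (0.02, array([280.8, 246.2]))]
-0.011 [(0, array([280.9, 230.7])), (0.005, array([280.9, 233.7])), (0.01, array([280.9, 236.9])), (0.015, array([280.9, 240.2])), (0.02, array([280.9, 243.7]))]
0.062 [array([252.1, 186.4]), array([311.6, 187. ])]
0.078 [array([250. , 191.7]), array([313.8, 192.4])]
0.096 [array([247.4, 198.7]), array([316.6, 199.5])]
0.112 [array([244.6, 206. ]), array([319.5, 206.9])]
0.128 [array([241.4, 214.6]), array([322.8, 215.5])]
```

View pics/w4c.png

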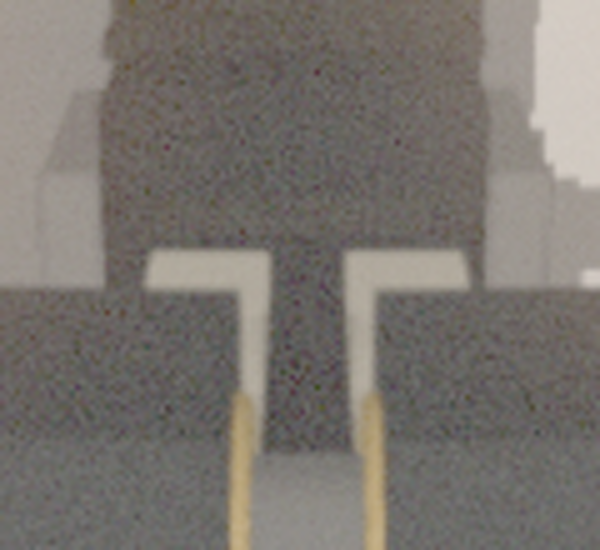

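The wrist crop shows the pack outline at columns 105-485 and its catch pads at 40 and 550. That scale matches a top at about 0.112. The black pads of the fingers merge with the pack. I'll keep probing in small steps.

>>> {"api": "play_rows", "payload": {
  "rows": [
    [[1, 0, 0, 0.001, 0], [1, 0, 0, 0.002, 0], [1, 0, 0, 0.003, 0], [1, 0, 0, 0.004, 0], [1, 0, 0, 0.005, 0], [1, 0, 0, 0.006, 0], [1, 0, 0, 0.006, 0], [1, 0, 0, 0.006, 0]]
  ]
}}

```text
time_s: 7.07
tcp_pos: [0.5465, -0.0129, 0.1043]
eef_rot: [180.0, -0.0, -89.3]
contact_force: [-0.1, -0.8, 0.3]
gripper_width: 0.0003
gripper_force: 0.0
```

>>> {"api": "play_rows", "payload": {
  "rows": [
    [[1, 0, 0, 0.001, 0], [1, 0, 0, 0.002, 0], [1, 0, 0, 0.003, 0], [1, 0, 0, 0.004, 0], [1, 0, 0, 0.005, 0], [1, 0, 0, 0.006, 0], [1, 0, 0, 0.006, 0], [1, 0, 0, 0.006, 0]]
  ]
}}

```text
time_s: 7.73
tcp_pos: [0.547, -0.0129, 0.1019]
eef_rot: [-179.9, 0.0, -89.3]
contact_force: [0.4, -0.7, 5.4]
gripper_width: 0.0003
gripper_force: 2.6
```

Contact is at commanded z of about 0.102, so the closed tips evidently sit short of the nominal TCP. I'll push on gently and watch whether it gives way.

>>> {"api": "play_rows", "payload": {
  "rows": [
    [[1, 0, 0, 0.001, 0], [1, 0, 0, 0.002, 0], [1, 0, 0, 0.002, 0], [1, 0, 0, 0.003, 0], [1, 0, 0, 0.003, 0], [1, 0, 0, 0.003, 0], [1, 0, 0, 0.003, 0], [1, 0, 0, 0.003, 0]]
  ]
}}

```text
time_s: 8.4
tcp_pos: [0.547, -0.0128, 0.1004]
eef_rot: [-179.9, 0.0, -89.3]
contact_force: [-0.3, -0.1, 6.6]
gripper_width: 0.0006
gripper_force: 3.0
```

It gives way at about 6 N, so this is the proud pack going down. I'll continue.

>>> {"api": "play_rows", "payload": {
  "rows": [
    [[1, 0, 0, 0.0015, 0], [1, 0, 0, 0.003, 0], [1, 0, 0, 0.0045, 0], [1, 0, 0, 0.006, 0], [1, 0, 0, 0.0075, 0], [1, 0, 0, 0.009, 0], [1, 0, 0, 0.01, 0], [1, 0, 0, 0.01, 0]]
  ]
}}

```text
time_s: 9.07
tcp_pos: [0.5475, -0.0128, 0.0959]
eef_rot: [-179.9, 0.0, -89.3]
contact_force: [-0.7, -0.3, 8.5]
gripper_width: 0.0008
gripper_force: 4.4
```

>>> {"api": "play_rows", "payload": {
  "rows": [
    [[1, 0, 0, 0.0015, 0], [1, 0, 0, 0.003, 0], [1, 0, 0, 0.0045, 0], [1, 0, 0, 0.006, 0], [1, 0, 0, 0.007, 0], [1, 0, 0, 0.008, 0], [1, 0, 0, 0.008, 0], [1, 0, 0, 0.008, 0]]
  ]
}}

```text
time_s: 9.73
tcp_pos: [0.5464, -0.0129, 0.0907]
eef_rot: [180.0, -0.0, -89.3]
contact_force: [1.0, 0.1, 1.6]
gripper_width: 0.0006
gripper_force: 0.6
```

>>> {"api": "play_rows", "payload": {
  "rows": [
    [[1, 0, 0, 0.001, 0], [1, 0, 0, 0.002, 0], [1, 0, 0, 0.003, 0], [1, 0, 0, 0.004, 0], [1, 0, 0, 0.004, 0], [1, 0, 0, 0.004, 0], [1, 0, 0, 0.004, 0], [1, 0, 0, 0.004, 0]]
  ]
}}

```text
time_s: 10.4
tcp_pos: [0.5465, -0.0129, 0.0888]
eef_rot: [180.0, 0.0, -89.3]
contact_force: [0.9, -0.5, 1.5]
gripper_width: 0.0002
gripper_force: 0.7
```

>>> {"api": "play_rows", "payload": {
  "rows": [
    [[1, 0, 0, 0.001, 0], [1, 0, 0, 0.002, 0], [1, 0, 0, 0.003, 0], [1, 0, 0, 0.004, 0], [1, 0, 0, 0.004, 0], [1, 0, 0, 0.004, 0], [1, 0, 0, 0.004, 0], [1, 0, 0, 0.004, 0]]
  ]
}}

```text
time_s: 11.07
tcp_pos: [0.5468, -0.0129, 0.0871]
eef_rot: [-180.0, 0.0, -89.3]
contact_force: [1.2, -0.8, 5.6]
gripper_width: 0.0006
gripper_force: 2.6
```

>>> {"api": "play_rows", "payload": {
  "rows": [
    [[1, 0, 0, 0.001, 0], [1, 0, 0, 0.002, 0], [1, 0, 0, 0.003, 0], [1, 0, 0, 0.003, 0], [1, 0, 0, 0.003, 0], [1, 0, 0, 0.003, 0], [1, 0, 0, 0.003, 0], [1, 0, 0, 0.003, 0]]
  ]
}}

```text
time_s: 11.73
tcp_pos: [0.5469, -0.0128, 0.087]
eef_rot: [-179.9, -0.0, -89.3]
contact_force: [-2.8, 1.8, 17.3]
gripper_width: 0.0004
gripper_force: 8.6
```

The push bottomed out at 17 N with no more movement, after about 15.5 mm of travel, so the pack is home. The tips ended 25 mm behind the nominal TCP, so I need to know whether that also holds when the gripper is open. I'll retract and open.

>>> {"api": "play_rows", "payload": {
  "rows": [
    [[1, 0, 0, -0.02, 0], [1, 0, 0, -0.06, 0], [0, 0, 0, -0.11, 0], [0, 0, 0, -0.17, 0], [0, 0, 0, -0.23, 0], [0, 0, 0, -0.25, 0], [0, 0, 0, -0.25, 0], [0, 0, 0, -0.25, 0]]
  ]
}}

```text
time_s: 12.4
tcp_pos: [0.5458, -0.0128, 0.21]
eef_rot: [180.0, 0.0, -89.3]
contact_force: [0.4, -0.1, -0.2]
gripper_width: 0.035
gripper_force: 0.0
```

>>> {"api": "play_rows", "payload": {
  "rows": [
    [[0, -0.04, 0, 0, 0], [0, -0.09, 0, 0, 0], [0, -0.14, 0, 0, 0], [0, -0.18, 0, 0, 0], [0, -0.18, 0, 0, 0], [0, -0.18, 0, 0, 0], [0, -0.18, 0, 0, 0], [0, -0.18, 0, 0, 0]]
  ]
}}

```text
time_s: 13.07
tcp_pos: [0.5448, 0.0764, 0.2094]
eef_rot: [179.9, -0.0, -89.3]
contact_force: [0.2, 0.3, 0.1]
gripper_width: 0.0854
gripper_force: 0.0
```

```bash
python3 - <<'E'
from h import *
from go import go
go([.546,.0765,.20]);s=r.get_state();t=s["tcp_pos"];print(s["gripper_width"])
i=r.camera_info("wrist");np.save("w5.npy",i["pose"]);w=r.capture("wrist")[:,:,::-1]
for dx in(.044,-.044,.065):
 for dy in(0,-.0095): print(dx,dy,[(dz,np.round(proj("wrist",t+[dx,dy,dz],i)).tolist()) for dz in(0,.0125,.025)])
R=np.array([[1,-.0114],[.0114,1]]);C=np.array([.546,.0315])
for y in(.045,-.045):
  for z in(.112,.128):
    print(y,z,[np.round(proj("wrist",[*(C+R@[dx,y+dy]),z],i)).tolist() for dx,dy in((.0215,.027),(.0215,-.027),(-.0215,-.027),(-.0215,.027))])
cv2.imwrite("pics/w5.png",cv2.LUT(np.ascontiguousarray(w),np.array([min(255,int(255*(v/255)**.45)) for v in range(256)],np.uint8)))
E
```

```text
13.0667 [0.5448 0.0764 0.2094] [ 1.799e+02 -4.000e-02 -8.935e+01] F [0.2 0.3 0.1] shares [-0.0002 -0.0024  0.0189] 0.0001
0.08537097068645494
0.044 0 [(0, [210.0, 246.0]), (0.0125, [206.0, 255.0]), (0.025, [201.0, 264.0])]
0.044 -0.0095 [(0, [209.0, 232.0]), (0.0125, [205.0, 240.0]), (0.025, [200.0, 248.0])]
-0.044 0 [(0, [351.0, 247.0]), (0.0125, [355.0, 256.0]), (0.025, [360.0, 265.0])]
-0.044 -0.0095 [(0, [353.0, 233.0]), (0.0125, [357.0, 241.0]), (0.025, [362.0, 250.0])]
0.065 0 [(0, [178.0, 245.0]), (0.0125, [172.0, 253.0]), (0.025, [166.0, 262.0])]
0.065 -0.0095 [(0, [177.0, 231.0]), (0.0125, [170.0, 239.0]), (0.025, [164.0, 247.0])]
0.045 0.112 [[257.0, 232.0], [255.0, 174.0], [304.0, 174.0], [303.0, 232.0]]
0.045 0.128 [[255.0, 238.0], [254.0, 178.0], [306.0, 178.0], [304.0, 238.0]]
-0.045 0.112 [[255.0, 133.0], [254.0, 71.0], [305.0, 71.0], [305.0, 133.0]]
-0.045 0.128 [[253.0, 134.0], [253.0, 68.0], [307.0, 68.0], [306.0, 134.0]]
```

View pics/w5.png

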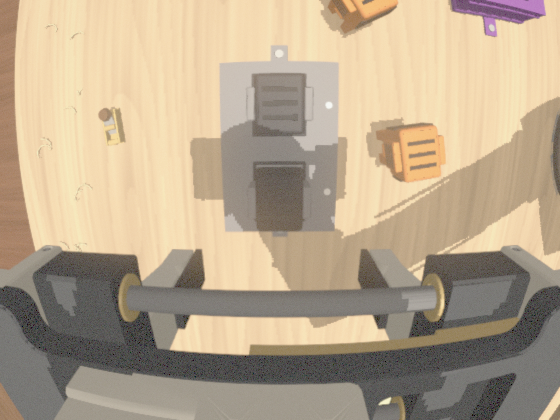

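The open fingertips are at (203,250) and (360,250), again 25 mm behind the nominal TCP, which matches the contact height. Real tip height is therefore TCP + 25 mm. The seated +y pack is centred at column 280, as predicted. I'll descend over it to TCP 0.085.

>>> {"api": "play_rows", "payload": {
  "rows": [
    [[0, 0, -0.002, 0.04, 0], [0, 0, -0.002, 0.09, 0], [0, 0, -0.002, 0.14, 0], [0, 0, -0.002, 0.18, 0], [0, 0, -0.002, 0.22, 0], [0, 0, -0.002, 0.25, 0], [0, 0, -0.002, 0.25, 0], [0, 0, -0.002, 0.25, 0]]
  ]
}}

```text
time_s: 13.78
tcp_pos: [0.546, 0.0763, 0.0849]
eef_rot: [179.9, -0.1, -89.4]
contact_force: [0.3, 0.7, -0.0]
gripper_width: 0.0876
gripper_force: 0.0
```

>>> {"api": "play_rows", "payload": {
  "rows": [
    [[0, 0, 0, 0.006, 0], [0, 0, 0, 0.012, 0], [0, 0, 0, 0.018, 0], [0, 0, 0, 0.024, 0], [0, 0, 0, 0.03, 0], [0, 0, 0, 0.035, 0], [0, 0, 0, 0.035, 0], [0, 0, 0, 0.035, 0]]
  ]
}}

```text
time_s: 14.45
tcp_pos: [0.5463, 0.0771, 0.0677]
eef_rot: [180.0, -0.0, -89.3]
contact_force: [-0.0, -0.1, -0.6]
gripper_width: 0.0877
gripper_force: 0.0
```

```bash
python3 go.py .546 .0765 .053
```

```text
14.45 [0.5463 0.0771 0.0677] [ 1.7998e+02 -1.0000e-02 -8.9310e+01] F [-0.  -0.1 -0.6] shares [0.0012 0.0006 0.0294] 0.0005
```

>>> {"api": "play_rows", "payload": {
  "rows": [
    [[0, 0, 0, 0.004, 0], [0, 0, 0, 0.008, 0], [0, 0, 0, 0.012, 0], [0, 0, 0, 0.016, 0], [0, 0, 0, 0.018, 0], [0, 0, 0, 0.018, 0], [0, 0, 0, 0.018, 0], [0, 0, 0, 0.018, 0]]
  ]
}}

```text
time_s: 15.12
tcp_pos: [0.5465, 0.0771, 0.0589]
eef_rot: [-180.0, 0.0, -89.3]
contact_force: [-0.2, 0.2, 0.2]
gripper_width: 0.0875
gripper_force: 0.0
```

>>> {"api": "play_rows", "payload": {
  "rows": [
    [[0, 0, 0, 0.002, 0], [0, 0, 0, 0.004, 0], [0, 0, 0, 0.006, 0], [0, 0, 0, 0.008, 0], [0, 0, 0, 0.009, 0], [0, 0, 0, 0.009, 0], [0, 0, 0, 0.009, 0], [0, 0, 0, 0.009, 0]]
  ]
}}

```text
time_s: 15.78
tcp_pos: [0.5464, 0.0771, 0.0544]
eef_rot: [-180.0, -0.0, -89.3]
contact_force: [-0.3, -0.8, 0.2]
gripper_width: 0.0877
gripper_force: 0.0
```

Going below deck height (0.062) with no contact confirms the offset. Now I'll squeeze the catches.

>>> {"api": "play_rows", "payload": {
  "rows": [
    [[1, 0, 0, 0, 0], [1, 0, 0, 0, 0], [1, 0, 0, 0, 0], [1, 0, 0, 0, 0], [1, 0, 0, 0, 0], [1, 0, 0, 0, 0], [1, 0, 0, 0, 0], [1, 0, 0, 0, 0]]
  ],
  "squeeze": 20
}}

```text
time_s: 16.45
tcp_pos: [0.5466, 0.0771, 0.0547]
eef_rot: [-180.0, -0.0, -89.3]
contact_force: [0.5, 0.4, 2.6]
gripper_width: 0.0436
gripper_force: 20.0
```

>>> {"api": "play_rows", "payload": {
  "rows": [
    [[1, 0, 0, 0, 0], [1, 0, 0, 0, 0], [1, 0, 0, 0, 0], [1, 0, 0, 0, 0], [1, 0, 0, 0, 0], [1, 0, 0, 0, 0], [1, 0, 0, 0, 0], [1, 0, 0, 0, 0]]
  ]
}}

```text
time_s: 17.12
tcp_pos: [0.5466, 0.0771, 0.0547]
eef_rot: [-180.0, 0.0, -89.3]
contact_force: [-0.9, 0.3, 5.4]
gripper_width: 0.044
gripper_force: 20.0
```

>>> {"api": "play_rows", "payload": {
  "rows": [
    [[1, 0, 0, -0.002, 0], [1, 0, 0, -0.004, 0], [1, 0, 0, -0.006, 0], [1, 0, 0, -0.008, 0], [1, 0, 0, -0.01, 0], [1, 0, 0, -0.012, 0], [1, 0, 0, -0.012, 0], [1, 0, 0, -0.012, 0]]
  ]
}}

```text
time_s: 17.78
tcp_pos: [0.5464, 0.0772, 0.0604]
eef_rot: [-180.0, 0.0, -89.3]
contact_force: [0.8, 0.1, -2.3]
gripper_width: 0.0436
gripper_force: 20.0
```

```bash
python3 - <<'E'
from h import *
g=lambda c,k: cv2.resize(cv2.LUT(np.ascontiguousarray(c),np.array([min(255,int(255*(v/255)**.4)) for v in range(256)],np.uint8)),None,fx=k,fy=k,interpolation=cv2.INTER_CUBIC)
s=r.capture("scene")[:,:,::-1];w=r.capture("wrist")[:,:,::-1]
cv2.imwrite("pics/p6.png",np.hstack([g(s[150:250,240:340],4),g(w[100:300,180:380],2)]))
E
```

```text
(no output)
```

The force of -2.3 N matches the weight of the pack hanging free. I'll lift it straight up.

>>> {"api": "play_rows", "payload": {
  "rows": [
    [[1, 0, 0, -0.01, 0], [1, 0, 0, -0.025, 0], [1, 0, 0, -0.04, 0], [1, 0, 0, -0.055, 0], [1, 0, 0, -0.07, 0], [1, 0, 0, -0.085, 0], [1, 0, 0, -0.1, 0], [1, 0, 0, -0.11, 0]]
  ]
}}

```text
time_s: 18.55
tcp_pos: [0.5468, 0.0772, 0.1167]
eef_rot: [-179.9, 0.0, -89.3]
contact_force: [0.9, 0.2, -2.5]
gripper_width: 0.0438
gripper_force: 20.0
```

>>> {"api": "play_rows", "payload": {
  "rows": [
    [[1, 0, 0, -0.02, 0], [1, 0, 0, -0.045, 0], [1, 0, 0, -0.07, 0], [1, 0, 0, -0.095, 0], [1, 0, 0, -0.12, 0], [1, 0, 0, -0.14, 0], [1, 0, 0, -0.15, 0], [1, 0, 0, -0.15, 0]]
  ]
}}

```text
time_s: 19.22
tcp_pos: [0.547, 0.0773, 0.1917]
eef_rot: [-179.9, 0.0, -89.3]
contact_force: [0.2, 0.5, -1.9]
gripper_width: 0.0438
gripper_force: 20.0
```

>>> {"api": "play_rows", "payload": {
  "rows": [
    [[1, 0, 0, 0, 0], [1, 0, 0, 0, 0], [1, 0, 0, 0, 0], [1, 0, 0, 0, 0], [1, 0, 0, 0, 0], [1, 0, 0, 0, 0], [1, 0, 0, 0, 0], [1, 0, 0, 0, 0]]
  ]
}}

```text
time_s: 19.88
tcp_pos: [0.5464, 0.0771, 0.1903]
eef_rot: [180.0, -0.0, -89.3]
contact_force: [0.6, -0.1, -2.0]
gripper_width: 0.0439
gripper_force: 20.0
```

```bash
python3 - <<'E'
from h import *
i=r.camera_info("scene")
a=cv2.imread("pics/scene0.png").mean(2);s=r.capture("scene")[:,:,::-1];b=s.mean(2)
# +x side top edge / bottom of -y pack: columns through its head
for c in(272,276,280,284,288):
    print(c,"before",a[184:224:1,c].astype(int).tolist());print(c,"now   ",b[184:224:1,c].astype(int).tolist())
for z in(.16,.2,.24): 
    u,v=np.round(proj("scene",[.5464,.0771-.027,z])).astype(int);print("held",z,u,v,b[v,u-8:u+9].astype(int).tolist())
w=r.capture("wrist").mean(2)
print("wrist col 280 rows 60-260",w[60:260:4,280].astype(int).tolist())
t=r.get_state()["tcp_pos"]
print([np.round(proj("wrist",[.5464,y,z])).tolist() for y,z in((.0501,.248),(.0501,.198),(.0571,.154),(-.0405,.112),(-.0405,.062),(.0135,.112))])
E
```

```text
272 before [100, 105, 98, 94, 92, 84, 86, 78, 80, 84, 82, 89, 100, 104, 99, 85, 65, 47, 35, 22, 17, 24, 21, 27, 35, 46, 51, 59, 60, 51, 51, 66, 81, 92, 94, 92, 77, 64, 47, 31]
272 now    [103, 106, 103, 94, 92, 86, 84, 80, 80, 87, 85, 95, 113, 127, 129, 125, 112, 97, 91, 76, 55, 31, 23, 20, 25, 27, 29, 27, 28, 37, 46, 66, 81, 94, 98, 92, 82, 64, 49, 30]
276 before [137, 133, 134, 136, 141, 144, 144, 143, 138, 129, 119, 99, 80, 53, 39, 28, 21, 24, 27, 22, 27, 15, 14, 23, 15, 9, 15, 10, 3, 21, 33, 34, 43, 42, 51, 70, 85, 92, 96, 91]
276 now    [139, 140, 138, 141, 143, 146, 144, 143, 141, 140, 140, 138, 126, 113, 97, 76, 57, 33, 31, 30, 22, 25, 28, 19, 12, 19, 5, 7, 8, 14, 13, 18, 16, 37, 51, 71, 90, 95, 99, 93]
280 before [136, 142, 144, 146, 143, 140, 137, 136, 126, 108, 71, 41, 31, 22, 25, 26, 21, 29, 18, 27, 26, 27, 24, 26, 17, 5, 5, 11, 2, 13, 12, 11, 9, 19, 33, 37, 36, 54, 76, 95]
280 now    [140, 142, 148, 145, 148, 143, 141, 137, 136, 121, 105, 94, 76, 51, 39, 26, 29, 28, 25, 27, 29, 16, 24, 28, 22, 28, 25, 12, 5, 7, 3, 4, 4, 16, 18, 30, 36, 59, 77, 94]
284 before [145, 144, 14
[... 579 characters left out ...]
, 49, 46, 38, 31, 27, 29, 27, 21, 35, 53, 76, 83, 74, 57, 41, 33, 32, 34, 30, 32, 34, 66, 85, 96, 101, 102, 101, 101]
held 0.16 296 182 [144, 142, 144, 141, 141, 138, 135, 124, 112, 83, 56, 29, 11, 15, 3, 13, 32]
held 0.2 296 173 [74, 78, 75, 75, 75, 71, 50, 28, 11, 0, 5, 14, 8, 17, 4, 7, 3]
held 0.24 296 164 [81, 81, 80, 64, 40, 14, 11, 6, 15, 7, 7, 17, 12, 12, 6, 12, 17]
wrist col 280 rows 60-260 [173, 175, 156, 86, 90, 92, 68, 74, 83, 85, 65, 63, 80, 82, 62, 76, 79, 76, 49, 48, 82, 83, 85, 81, 81, 80, 40, 77, 80, 36, 35, 38, 31, 35, 38, 29, 26, 31, 31, 28, 31, 29, 23, 28, 27, 15, 27, 29, 26, 14]
[[281.0, 244.0], [281.0, 209.0], [281.0, 200.0], [283.0, 67.0], [282.0, 74.0], [282.0, 134.0]]
```

The pressed pack moved down about 3.3 px in the scene view, which is roughly 16 mm, so it is home. The other pack hangs in the gripper at the expected place. I'll hand the job in.

```bash
python3 -c "
from plant import r
print(r.close_job())"
```

```text
the job is handed in; nothing more can be done
None
```

The job is handed in: the proud pack is pressed fully home, and the charged pack is held upright by its squeezed catches with its foot about 9 cm above the charger (position worked out from arm readings and image checks, verdict not shown).

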